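# Open the worn combination lock of the instrument box

## Robot

A 6-joint arm with a two-finger parallel gripper is mounted at the origin on the work surface; the furniture and walls round the work are solid. World frame = base frame: x ahead of the robot, y to its left, z up, the work surface at z = 0. Lengths are in mm, angles in rad, forces in N, time in s.
With the tool pointing down it reaches from about 350 to 775 mm from the base axis. Payload 5.5 kg.
Tool frame: the origin (TCP) lies where the fingers leave the gripper's body, on its centre line; the fingertips stand tip_extent ahead of it and the grasp point (between the pads) lies 54 mm ahead of it (tip_extent is the distance from the TCP to the fingertips, in mm); z points along the fingers, y is the line along which they close (so a half turn about z gives the same grasp; the last joint's range is limited). The gripper opens to 85 mm and grips with 20 to 120 N. Pads are 22 mm wide; open, the fingers measure 114 mm over their backs; the gripper's body (76 mm by 85 mm) begins 54 mm behind the grasp point. The pads swing forward as they close: fully open they stand 13 mm farther back than shut.
Start: joints at [1.04, 0.313, 0.046, 1.304, 0, 1.431], TCP at [219.058, 531.674, 303.923] pointing down, gripper open.
Joint ranges: [-2.76, 2.76], [-0.86, 1.69], [-1.03, 1.26], [-2.2, 2.34], [-1.47, 1.5], [-3.14, 3.14]. Speed limits (rad/s): [2.57, 2.57, 3.14, 3.14, 3.14, 3.14].

## Interface

Orientations are given as a unit quaternion [x, y, z, w].
In Python, from station import * gives the robot as it stands.
- The arm moves only by the tool apply_moves, never from a script. Its arguments are lists of equal length, an entry for each row: "xyz": the shift along the tool's x, y, z in mm, a list of three; "dr": the turn, a rotation vector about the tool's x, y, z in rad, a list of three. A call has 1 to 5 rows; each row is the pose to reach, as a shift and turn from the pose commanded when the call began, along the tool's axes at that moment; what a row does not reach only later rows make up. A row lasts 1/12 s, in which the tool goes at most 41.7 mm and 7.16 degrees, less where a joint would pass 70% of its speed; a pose out of reach is approached as far as the arm can. A call with a gripper value outside its range is refused whole. "claw" is the finger opening in mm, from 0 to 85.4, set as the call begins (left out, the last holds). The fingers move at their own pace and stop on an object; the grip force is fixed at half the most. Time passes only in rows, so rows that repeat a pose let the fingers close. It gives the time, the measured TCP pose, the force, the opening and the grip force at its end, in the units of the state.
- sense(): the state, without advancing time (a new reading comes with each control period).
- get_image(name): name is "scene" or "side" or "wrist"; returns a dict with "image" (400x640x3 uint8, red, green, blue), "depth" (400x640 float32, mm along the optical axis (not along the pixel's ray), 0 where there is no reading), "fovy" (degrees; the focal length in pixels is half the picture's height over the tangent of half this angle, whatever the lens; pixels are square), "cx", "cy" (the principal point, pixels), "world_to_cam" (4x4, takes a point from world to camera coordinates); the wrist camera has in their place "hand_eye" (4x4, takes a point from camera to tool coordinates, whose origin is the TCP and whose axes are the flange's). Camera axes: x right, y down, z forward; pixel columns grow to the right and rows downward; lengths in mm; the calibration is good to about 2 mm. A picture is of the moment at which its call begins: read the wrist's pose just before it.
- job_done(): hands the job in; it is judged then, once.
Trained networks look in a picture, given as the dict that the camera call returned (one of the last four; its "shot" number tells which), for a name from the list of things; names that differ only in an ending like _2 or _b are one class to them, and where a whole thing is asked for, a point or a joint stands for the part that bears it (a point fixed in the world has none). Each returns a list of dicts, best first, with "score" (0 to 1); they miss things now and then, are a little off and sometimes report something else, mostly with a low value. They report only what shows in the picture. A call takes as long as a camera call.
- recognise(picture, query): "position" ([x, y, z] in mm, in the coordinates of the camera as it stood for that picture, good to about 4 mm: the middle of the surface that is visible of it).
- silhouettes(picture, query): "region" (400x640 bool, what is visible of it).
- place_of(picture, query): "position" ([x, y, z] in mm, in the coordinates of the camera as it stood for that picture, good to about 4 mm: a listed point, or the origin of a listed thing).
The state is a dict: "clock": time; "qpos": joint angles; "joint_vel": joint speeds; "joint_torque": joint torques, N m; "eef_pos": TCP position; "tcp_rot": TCP orientation; "wrist_force": force on the tool from outside, world axes, zero at the start; "torque": the same for the moment, N m; "opening": finger opening in mm; "gripper_force": force on a finger pad.
Only numpy, scipy, OpenCV 4.12 (cv2) and the standard library are available. Lean on these libraries where they do the work, as an engineer would, in place of code of your own. Each camera call takes 0.05 s, during which the arm holds its last target. There are 200 camera calls.

## Task

Unlock the grey instrument box: turn the red pointer knob to the four-dot mark and the blue one to the two-dot mark. The lock is worn, so near each mark feel for the spot where the knob drops into its notch and resists, and leave it there instead of forcing it on through. Then slide the bolt by its yellow tab gently, without straining it against the lock, out of its keeper and all the way to its stop, let go, and leave the things standing behind the box where they are.

Things in the scene. Friction and masses are not known exactly. Their poses are not given: they have to be found in the camera images.
- lock_box: Grey steel box, fixed, 164 (x) x 304 (y) x 70 mm high, flat top. Origin: centre of its underside; x points to the hinges at the back, y left, z up. Knob axes (vertical) at x +10, y +75 and -75 mm; red and blue swap between episodes. Round each, marks of n = 1 to 6 white dots 49 mm from the axis, at angle 1.75 - 0.70 (n - 1) rad from x, counter-clockwise from above. Bolt along y at x = -58 mm.
- dial_red (a joint): Angle of the red pointer knob, rad: 0 at one dot, 0.70 more per dot, growing clockwise seen from above; the pointer's direction from the box's x axis, counter-clockwise, is 1.75 minus this. Stops at -0.35 and 3.85. Code: four dots, nominally 2.10; by wear the real notch lies 0.18 to 0.3 rad to one side of that. Turning takes up to 0.1 N m away from the notch.
- dial_blue (a joint): Angle of the blue knob, as for red. Code: two dots, nominally 0.70; the real notch again 0.18 to 0.3 rad to one side. At a notch a hidden sprung pawl drops in: the knob pulls itself in from 0.1 rad off, has some 0.02 rad of play either way, then resists 0.3 to 0.45 N m both ways. Turned 0.1 rad off its middle it rides out with a drop of torque; turning back finds the notch again.
- dial_red_grip (a point): On the axis of the red knob, 96 mm above the bench: the height to grip its bar. The bar is 46 mm long, 14 mm wide and reaches from 73 to 105 mm above the bench, on a 58 mm disc whose top is at 73 mm; a white line runs from its middle to the pointing end.
- dial_blue_grip (a point): The same point on the blue knob, which has the same size.
- bolt: Steel bolt 14 x 318 x 8 mm along the box's y axis on the box's top, in two brass guides (86 mm above the bench, at y +125 and -125 mm of the box), its right end in a steel keeper (89 mm) beside the box. Near its middle stands a yellow tab 30 mm (x) x 12 mm (y), from 79 to 115 mm above the bench. Origin: under the tab, 70 mm above the bench; axes as the box's.
- bolt_tab (a point): In the middle of the yellow tab, 100 mm above the bench. There is over 70 mm of free room on both sides of the tab along the bolt, above the bolt's top at 79.5 mm, to push it with shut fingers or to pinch it.
- bolt_slide (a joint): How far the bolt is drawn along the box's +y, m: 0 locked, 0.020 just clear of the keeper, 0.030 at its stop. A push of 2 to 5 N moves it slowly once both knobs sit in their notches; otherwise it stops hard after about 3 mm, and the knobs must be felt again.
- weight: Brass laboratory weight, 29 mm wide, 43 mm high, standing behind the box. Origin: centre of its underside.
- watch: Black stopwatch, 68 x 56 x 17 mm, lying behind the box. Origin: centre of its underside.
- cell: Round battery cell, black and orange, 33 mm wide, 60 mm high, standing behind the box. Origin: centre of its underside.

How it is judged:
By the outcome, as a careful person would: the job done as asked, in the order asked, and still so for the second after the job is handed in, with the robot touching nothing.
It also fails if it takes over 72 s, if anything falls off the work surface, if the arm or the gripper's body presses on something with over 40 N, if the wrist force passes 120 N, or if a joint passes its speed limit or range.

## Working session

There is one attempt and no reset: what is moved stays moved. The work goes in short steps, Python scripts to look and compute and a tool call to move; the robot and the scene stay as the last step left them, time stands still between calls to the robot, and variables do not carry over. Pictures are saved under pics/ and viewed, at most 10 in all, crops included, and the job is handed in when it is done.

Besides the shell and the picture viewer there is one more tool, called after "Emit:" as name(argument=value, ...), one argument or row to a line, values as JSON. apply_moves: Moves the arm, as the interface text tells. Its arguments: {"type":"object","properties":{"xyz":{"type":"array"},"dr":{"type":"array"},"claw":{"type":"number"}},"required":["xyz","dr"]}

```bash
mkdir -p pics; cat > h.py <<'E'
from station import *
import numpy as np, cv2
from scipy.spatial.transform import Rotation as R
def save(im,n): cv2.imwrite('pics/'+n,cv2.cvtColor(im['image'],cv2.COLOR_RGB2BGR))
def c2w(im,p,s=None):
    p=np.asarray(p,float)
    if 'world_to_cam' in im:
        T=np.linalg.inv(np.array(im['world_to_cam']))
    else:
        W=np.eye(4);W[:3,:3]=R.from_quat(s['tcp_rot']).as_matrix();W[:3,3]=s['eef_pos'];T=W@np.array(im['hand_eye'])
    return p@T[:3,:3].T+T[:3,3]
def K(im):
    f=200/np.tan(np.radians(im['fovy'])/2); return f,im['cx'],im['cy']
def cloud(im,s=None):
    f,cx,cy=K(im); v,u=np.mgrid[0:400,0:640]; z=im['depth']
    return c2w(im,np.stack([(u-cx)/f*z,(v-cy)/f*z,z],-1),s)
E
python3 - <<'E'
from h import *
s=sense();print(s)
for n in ['scene','side']:
    im=get_image(n);save(im,n+'1.png');print(n,im['fovy'])
    for q in ['lock_box','dial_red_grip','dial_blue_grip','bolt_tab','bolt','weight','watch','cell']:
        r=place_of(im,q)
        print(q,[(round(d['score'],2),c2w(im,d['position'],s).round(1)) for d in r[:2]])
E
```

```text
{'clock': 0.0, 'qpos': array([ 1.04041749e+00,  3.14026694e-01,  4.49482362e-02,  1.30357277e+00,
       -2.44364007e-05,  1.43119024e+00]), 'joint_vel': array([-8.00897810e-04,  1.50237532e-03, -4.73902409e-04, -4.59951820e-05,
       -3.07048663e-04,  5.00030458e-04]), 'joint_torque': array([ 1.26236660e-04, -4.80628502e+01,  2.98531044e+01,  1.93660380e-02,
        3.73982147e-06, -1.33188743e-05]), 'eef_pos': array([218.84157114, 531.31395794, 302.98120221]), 'tcp_rot': array([ 1.94145480e-01,  9.80972310e-01, -8.79910785e-04, -2.93370739e-04]), 'wrist_force': array([ 0.45143772,  0.87066362, -0.42456564]), 'torque': array([-0.02468877, -0.04352002,  0.01965382]), 'gripper_force': 0.0, 'opening': 85.28217699552842}
scene 54.997450590406494
lock_box [(0.64, array([ 556.3, -108.9,    2.3]))]
dial_red_grip [(0.93, array([572. , -31.2,  94.5])), (0.73, array([ 555.1, -109. ,   -3.1]))]
dial_blue_grip [(0.84, array([ 555.5, -181.2,   94.3]))]
bolt_tab [(0.6, array([496.3, -99.9,  99.8]))]
bolt [(0.65, array([ 495.4, -102.4,   68.3]))]
weight [(0.8, array([ 658.4, -228.5,    1.6]))]
watch [(0.9, array([ 690.4, -115.9,    1.8]))]
cell [(0.56, array([684.2, -47.7,   3.3]))]
side 52.258806394723095
lock_box [(0.93, array([ 550.8, -110.6,    5.1]))]
dial_red_grip [(0.62, array([566.6, -36. ,  94. ]))]
dial_blue_grip [(0.71, array([ 549.2, -182.2,  100.8]))]
bolt_tab [(0.82, array([ 496.4, -103.7,  101.8])), (0.67, array([565.9, -32.2,  94.5]))]
bolt [(0.89, array([ 491.2, -105.7,   69.5]))]
weight [(0.58, array([ 656.2, -226.5,   -3. ]))]
watch [(0.65, array([ 692.2, -112.4,   -3.3])), (0.34, array([ 552. , -180. ,   94.8]))]
cell [(0.62, array([678.7, -50. ,  -0.8]))]
```

```bash
python3 - <<'E'
from h import *
im=get_image('scene');P=cloud(im)
# top-down ortho colour map of the box region
x0,y0=440,-300; sc=2
xx=P[...,0];yy=P[...,1];zz=P[...,2]
for nm,lo,hi in [('bars',98,112)]:
    for side,c in [('red',(569,-33)),('blue',(552,-181))]:
        m=(zz>100)&(zz<109)&(np.hypot(xx-c[0],yy-c[1])<38)&(im['depth']>0)
        q=P[m][:,:2]; 
        r=cv2.minAreaRect(q.astype(np.float32)); print(side,m.sum(),np.median(P[m][:,2]),r)
        cc=im['image'][m].astype(int)
        w=cc.min(1)>150
        print(' white',w.sum(),q[w].mean(0) if w.any() else None, q.mean(0))
m=(zz>109)&(zz<120)&(np.hypot(xx-496,yy+102)<40);r=cv2.minAreaRect(P[m][:,:2].astype(np.float32));print('tab',m.sum(),r)
m=(zz>66)&(zz<74)&(abs(xx-560)<110)&(abs(yy+108)<190)
r=cv2.minAreaRect(P[m][:,:2].astype(np.float32));print('top',m.sum(),r,np.median(P[m][:,2]))
g=im['image'][120:400,120:560] 
save(im,'s2.png')
E
```

```text
red 89 104.19471354617099 ((569.3677978515625, -33.720550537109375), (45.81080627441406, 13.730863571166992), 8.951759338378906)
 white 14 [581.09682641 -30.52472137] [568.05552218 -35.68237773]
blue 129 103.9465575971061 ((552.265869140625, -182.18756103515625), (45.9456672668457, 15.637869834899902), 1.0273998975753784)
 white 19 [ 564.9056043  -181.22216519] [ 551.35838754 -183.9118559 ]
tab 75 ((493.56768798828125, -100.76642608642578), (13.954148292541504, 29.731828689575195), 82.88871002197266)
top 5177 ((549.604736328125, -118.54939270019531), (330.8824768066406, 164.35629272460938), 83.73983001708984) 69.87309644136286
```

View pics/scene1.png

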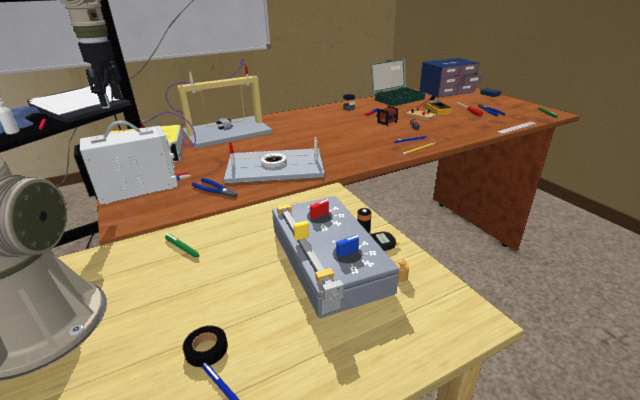

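View pics/side1.png

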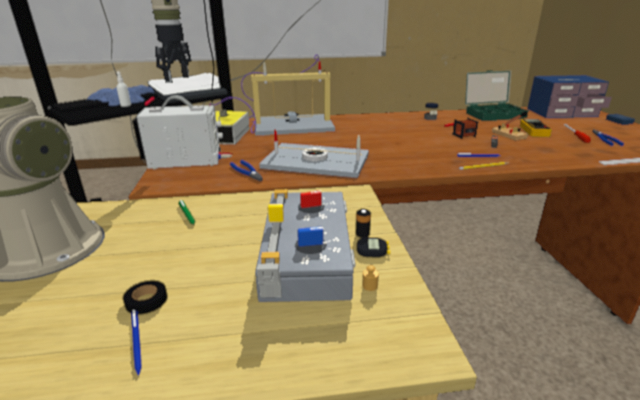

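Emit:
apply_moves(
  xyz=[
    [-29.5,-26.25,-1.5],
    [-59,-52.5,-3],
    [-88.5,-78.75,-4.5],
    [-118,-105,-6],
    [-147.5,-131.3,-7.5],
  ],
  dr=[
    [0,0,0],
    [0,0,0],
    [0,0,0],
    [0,0,0],
    [0,0,0],
  ],
)

```text
clock: 1.37
eef_pos: [305.7, 352.6, 311.6]
tcp_rot: [0.194, 0.981, 0.0, 0.0]
wrist_force: [0.4, -0.2, 0.1]
opening: 85.2
gripper_force: 0.0
```

Emit:
apply_moves(
  xyz=[
    [-29.5,-26.25,-1.5],
    [-59,-52.5,-3],
    [-88.5,-78.75,-4.5],
    [-118,-105,-6],
    [-147.5,-131.3,-7.5],
  ],
  dr=[
    [0,0,0],
    [0,0,0],
    [0,0,0],
    [0,0,0],
    [0,0,0],
  ],
)

```text
clock: 1.78
eef_pos: [392.1, 174.7, 319.3]
tcp_rot: [0.194, 0.981, 0.0, 0.0]
wrist_force: [1.4, 1.2, 0.2]
opening: 85.5
gripper_force: 0.0
```

Emit:
apply_moves(
  xyz=[
    [-29.5,-26.25,-1.5],
    [-59,-52.5,-3],
    [-88.5,-78.75,-4.5],
    [-118,-105,-6],
    [-147.5,-131.3,-7.5],
  ],
  dr=[
    [0,0,0],
    [0,0,0],
    [0,0,0],
    [0,0,0],
    [0,0,0],
  ],
)

```text
clock: 2.2
eef_pos: [478.6, -3.1, 326.8]
tcp_rot: [0.194, 0.981, 0.0, 0.0]
wrist_force: [1.2, 0.8, 0.2]
opening: 85.6
gripper_force: 0.0
```

Emit:
apply_moves(
  xyz=[
    [-29.5,-26.25,-1.5],
    [-59,-52.5,-3],
    [-88.5,-78.75,-4.5],
    [-88.5,-78.75,-4.5],
    [-88.5,-78.75,-4.5],
  ],
  dr=[
    [0,0,-0.09],
    [0,0,-0.18],
    [0,0,-0.275],
    [0,0,-0.275],
    [0,0,-0.275],
  ],
)

```text
clock: 2.62
eef_pos: [530.5, -109.7, 330.2]
tcp_rot: [0.06, 0.998, 0.0, -0.0]
wrist_force: [-1.1, -0.8, -0.5]
opening: 85.3
gripper_force: 0.0
```

```bash
python3 - <<'E'
from h import *
s=sense();print(s['clock'],s['eef_pos'],s['tcp_rot'],s['qpos'],s['wrist_force'],s['torque'])
im=get_image('wrist');save(im,'w1.png');print(np.array(im['hand_eye']).round(3).tolist())
for q in ['lock_box','dial_red_grip','dial_blue_grip','bolt_tab']:
    print(q,[(round(d['score'],2),c2w(im,d['position'],s).round(1)) for d in place_of(im,q)[:2]])
E
ls; python3 -c "
import station;print([n for n in dir(station) if n[0]!='_'])"
```

```text
2.6167 [ 530.53792459 -109.71106003  330.21006073] [ 5.99275424e-02  9.98202670e-01  1.61572026e-04 -3.06477166e-04] [-3.52182333e-01  2.42646966e-01  1.51264943e-02  1.34395591e+00
  1.32866518e-04 -2.32255430e-01] [-1.11303779 -0.80295503 -0.51495586] [0.04135567 0.01808413 0.01723343]
[[0.002, -0.961, -0.278, 70.78], [1.0, 0.002, 0.0, 0.058], [0.0, -0.278, 0.961, -70.78], [0.0, 0.0, 0.0, 1.0]]
lock_box [(0.72, array([ 5.514e+02, -1.075e+02,  4.000e-01]))]
dial_red_grip [(0.89, array([569.8, -29.3,  95.5]))]
dial_blue_grip [(0.73, array([ 550.2, -180.8,   97.6]))]
bolt_tab [(0.82, array([498.3, -99.9, 103.5]))]
h.py
pics
['MotionError', 'get_image', 'job_done', 'place_of', 'recognise', 'sense', 'silhouettes', 'tip_extent']
```

View pics/w1.png

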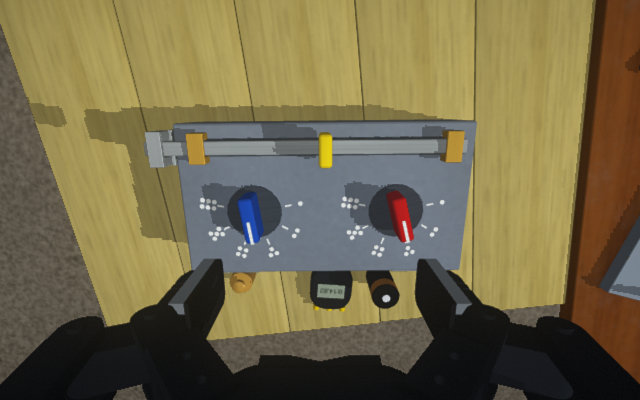

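```bash
python3 - <<'E'
from h import *
s=sense();print(tip_extent if not callable(tip_extent) else tip_extent())
im=get_image('wrist');P=cloud(im,s);zz=P[...,2];I=im['image'].astype(int);d=im['depth']
def rect(m): 
    r=cv2.minAreaRect(P[m][:,:2].astype(np.float32)); return m.sum(),np.round(r[0],1),np.round(r[1],1),round(r[2],1),np.median(zz[m]).round(1)
v,u=np.mgrid[0:400,0:640]
for n,(cu,cv_) in {'red':(402,215),'blue':(250,215)}.items():
    m=(zz>100)&(zz<110)&(np.hypot(u-cu,v-cv_)<45)
    q=P[m][:,:2]; w=I[m].min(1)>140
    ev=np.linalg.eigh(np.cov(q.T))[1][:,1]; ev*=np.sign(ev[0])
    qw=q[w]; ew=np.linalg.eigh(np.cov(qw.T))[1][:,1]; ew*=np.sign(ew[0])
    print(n,rect(m),'pca',np.arctan2(ev[1],ev[0]),'line',w.sum(),np.arctan2(ew[1],ew[0]),qw.mean(0))
    dm=(zz>70.5)&(zz<76)&(np.hypot(u-cu+2,v-cv_+5)<28); 
m=(zz>111)&(zz<118)&(v<180);print('tab',rect(m))
m=(zz>66.5)&(zz<71.5)&(v>110)&(v<280)&(u>160)&(u<490);print('top',rect(m))
m=(zz>76)&(zz<82)&(v>130)&(v<170)&(u>210)&(u<440);q=P[m][:,:2]; ev=np.linalg.eigh(np.cov(q.T))[1][:,1];print('bolt',m.sum(),np.arctan(-ev[0]/ev[1]),q.mean(0))
E
```

```text
72.6
red (np.int64(661), array([569.6, -33.2]), array([47.2, 14.1]), 8.8, np.float64(105.4)) pca 0.15157293379965764 line 67 0.14403856757273567 [581.28903375 -31.23527854]
blue (np.int64(677), array([ 553., -182.]), array([46.4, 14.5]), 1.0, np.float64(105.4)) pca 0.021583236842063324 line 66 0.030010655036267094 [ 564.58374796 -181.87324227]
tab (np.int64(458), array([ 493.1, -100.2]), array([11.7, 29. ]), 83.4, np.float64(115.3))
top (np.int64(26571), array([ 550.6, -111.4]), array([313.9, 163.6]), 83.6, np.float64(70.6))
bolt 3113 -0.11114898621055835 [493.62408339 -97.50712578]
```

Emit:
apply_moves(
  xyz=[
    [-10,25,20],
    [-20,50,40],
    [-29.7,80.4,60],
    [-29.7,80.4,80],
    [-29.7,80.4,80],
  ],
  dr=[
    [0,0,-0.09],
    [0,0,-0.18],
    [0,0,-0.27],
    [0,0,-0.27],
    [0,0,-0.27],
  ],
  claw=50,
)

```text
clock: 3.33
eef_pos: [566.9, -28.3, 247.1]
tcp_rot: [-0.079, 0.997, 0.001, -0.003]
wrist_force: [-1.1, 0.3, -1.2]
opening: 49.6
gripper_force: 0.0
```

```bash
cat >> h.py <<'E'
def st():
    s=sense();r=R.from_quat(s['tcp_rot']).as_matrix();y=r[:,1]
    print('t',round(s['clock'],2),'p',s['eef_pos'].round(1),'baryaw',round(np.arctan2(y[1],y[0])-np.pi/2,4),'F',np.round(s['wrist_force'],1),'T',np.round(s['torque'],3),'j6',round(s['joint_torque'][5],3),'op',round(s['opening'],1),'gf',round(s['gripper_force'],1))
E
python3 -c "
from h import *
st()
im=get_image('scene');P=cloud(im);zz=P[...,2]
"
```

```text
t 3.33 p [566.9 -28.3 247.1] baryaw 0.1582 F [-1.1  0.3 -1.2] T [ 0.008  0.052 -0.003] j6 -0.048 op 49.6 gf 0.0
```

Emit:
apply_moves(
  xyz=[
    [0,0,0],
    [0,0,0],
  ],
  dr=[
    [0,0,0],
    [0,0,0],
  ],
)

```text
clock: 3.55
eef_pos: [569.1, -31.5, 252.6]
tcp_rot: [-0.077, 0.997, -0.0, 0.001]
wrist_force: [1.3, -0.7, -1.1]
opening: 50.0
gripper_force: 0.0
```

```bash
python3 -c "
from h import *
st();s=sense();print(s['tcp_rot'])
"
```

```text
t 3.55 p [569.1 -31.5 252.6] baryaw 0.1535 F [ 1.3 -0.7 -1.1] T [-0.055 -0.047 -0.047] j6 0.002 op 50.0 gf 0.0
[-7.66939168e-02  9.97053977e-01 -3.56668984e-04  1.13295624e-03]
```

Emit:
apply_moves(
  xyz=[
    [0,0,20],
    [0,0,45],
    [0,0,70],
    [0,0,70],
    [0,0,70],
  ],
  dr=[
    [0,0,0],
    [0,0,0],
    [0,0,0],
    [0,0,0],
    [0,0,0],
  ],
)

```text
clock: 3.97
eef_pos: [568.3, -31.8, 181.3]
tcp_rot: [-0.076, 0.997, 0.0, -0.001]
wrist_force: [0.0, 0.6, 0.9]
opening: 50.0
gripper_force: 0.0
```

```bash
python3 -c "
from h import *
st();s=sense();print(s['tcp_rot'])
"
```

```text
t 3.97 p [568.3 -31.8 181.3] baryaw 0.1529 F [0.  0.6 0.9] T [-0.032 -0.005 -0.075] j6 0.001 op 50.0 gf 0.0
[-7.64004027e-02  9.97077051e-01  1.82985905e-04 -5.47593243e-04]
```

Emit:
apply_moves(
  xyz=[
    [-1,-1.8,10],
    [-1,-1.8,20],
    [-1,-1.8,29],
    [-1,-1.8,29],
    [-1,-1.8,29],
  ],
  dr=[
    [0,0,0],
    [0,0,0],
    [0,0,0],
    [0,0,0],
    [0,0,0],
  ],
)

```text
clock: 4.38
eef_pos: [569.6, -32.7, 151.3]
tcp_rot: [-0.077, 0.997, 0.0, -0.001]
wrist_force: [1.1, -0.9, 0.3]
opening: 50.2
gripper_force: 0.0
```

```bash
python3 -c "
from h import *
st()
"
```

```text
t 4.38 p [569.6 -32.7 151.3] baryaw 0.1541 F [ 1.1 -0.9  0.3] T [ 0.02   0.031 -0.025] j6 0.0 op 50.2 gf 0.0
```

Emit:
apply_moves(
  xyz=[
    [0,0,0],
    [0,0,0],
    [0,0,0],
    [0,0,0],
    [0,0,0],
  ],
  dr=[
    [0,0,0],
    [0,0,0],
    [0,0,0],
    [0,0,0],
    [0,0,0],
  ],
  claw=8,
)

```text
clock: 4.8
eef_pos: [570.4, -33.1, 152.5]
tcp_rot: [-0.077, 0.997, -0.0, 0.001]
wrist_force: [-0.3, -1.7, 2.6]
opening: 13.1
gripper_force: 60.7
```

```bash
python3 -c "
from h import *
st()
"
```

```text
t 4.8 p [570.4 -33.1 152.5] baryaw 0.154 F [-0.3 -1.7  2.6] T [-0.197  0.127 -0.083] j6 -0.02 op 13.1 gf 60.7
```

Emit:
apply_moves(
  xyz=[
    [0,0,0],
    [0,0,0],
    [0,0,0],
    [0,0,0],
    [0,0,0],
  ],
  dr=[
    [0,0,0.04],
    [0,0,0.08],
    [0,0,0.12],
    [0,0,0.16],
    [0,0,0.2],
  ],
)

```text
clock: 5.22
eef_pos: [570.4, -33.2, 152.6]
tcp_rot: [0.024, 1.0, -0.0, 0.001]
wrist_force: [-1.0, -1.7, 3.1]
opening: 12.8
gripper_force: 60.7
```

```bash
python3 -c "
from h import *
st()
"
```

```text
t 5.22 p [570.4 -33.2 152.6] baryaw -0.0478 F [-1.  -1.7  3.1] T [-0.337  0.109  0.068] j6 -0.408 op 12.8 gf 60.7
```

Emit:
apply_moves(
  xyz=[
    [0,0,0],
    [0,0,0],
    [0,0,0],
  ],
  dr=[
    [0,0,0.02],
    [0,0,0.04],
    [0,0,0.04],
  ],
)

```text
clock: 5.47
eef_pos: [570.4, -33.2, 152.5]
tcp_rot: [0.043, 0.999, -0.0, 0.001]
wrist_force: [-1.3, -2.4, 5.8]
opening: 12.8
gripper_force: 61.1
```

```bash
python3 -c "
from h import *
st()
"
```

```text
t 5.47 p [570.4 -33.2 152.5] baryaw -0.0867 F [-1.3 -2.4  5.8] T [-0.519  0.203 -0.045] j6 0.168 op 12.8 gf 61.1
```

Emit:
apply_moves(
  xyz=[
    [0,0,0],
    [0,0,0],
    [0,0,0],
  ],
  dr=[
    [0,0,0.02],
    [0,0,0.04],
    [0,0,0.04],
  ],
)

```text
clock: 5.72
eef_pos: [570.4, -33.2, 152.5]
tcp_rot: [0.063, 0.998, -0.0, 0.001]
wrist_force: [-0.3, -4.0, 5.6]
opening: 13.2
gripper_force: 61.1
```

```bash
python3 -c "
from h import *
st()
"
```

```text
t 5.72 p [570.4 -33.2 152.5] baryaw -0.1265 F [-0.3 -4.   5.6] T [-0.536  0.124 -0.007] j6 0.148 op 13.2 gf 61.1
```

Emit:
apply_moves(
  xyz=[
    [0,0,0],
    [0,0,0],
    [0,0,0],
  ],
  dr=[
    [0,0,0.015],
    [0,0,0.03],
    [0,0,0.03],
  ],
)

```text
clock: 5.97
eef_pos: [570.4, -33.2, 152.5]
tcp_rot: [0.078, 0.997, -0.0, 0.001]
wrist_force: [-1.4, -3.5, 5.3]
opening: 12.9
gripper_force: 61.1
```

```bash
python3 -c "
from h import *
st()
"
```

```text
t 5.97 p [570.4 -33.2 152.5] baryaw -0.1563 F [-1.4 -3.5  5.3] T [-0.595  0.176  0.028] j6 0.123 op 12.9 gf 61.1
```

Emit:
apply_moves(
  xyz=[
    [0,0,0],
    [0,0,0],
    [0,0,0],
  ],
  dr=[
    [0,0,0.015],
    [0,0,0.03],
    [0,0,0.03],
  ],
)

```text
clock: 6.22
eef_pos: [570.4, -33.3, 152.5]
tcp_rot: [0.093, 0.996, -0.0, 0.001]
wrist_force: [-1.4, -2.9, 5.8]
opening: 12.9
gripper_force: 61.1
```

```bash
python3 -c "
from h import *
st()
"
```

```text
t 6.22 p [570.4 -33.3 152.5] baryaw -0.1862 F [-1.4 -2.9  5.8] T [-0.562  0.228 -0.014] j6 0.133 op 12.9 gf 61.1
```

Emit:
apply_moves(
  xyz=[
    [0,0,0],
    [0,0,0],
    [0,0,0],
  ],
  dr=[
    [0,0,0.015],
    [0,0,0.03],
    [0,0,0.03],
  ],
)

```text
clock: 6.47
eef_pos: [570.4, -33.3, 152.5]
tcp_rot: [0.108, 0.994, -0.0, 0.001]
wrist_force: [-1.1, -3.4, 5.7]
opening: 13.0
gripper_force: 61.1
```

```bash
python3 -c "
from h import *
st()
"
```

```text
t 6.47 p [570.4 -33.3 152.5] baryaw -0.2162 F [-1.1 -3.4  5.7] T [-0.531  0.252  0.025] j6 0.146 op 13.0 gf 61.1
```

Emit:
apply_moves(
  xyz=[
    [0,0,0],
    [0,0,0],
    [0,0,0],
  ],
  dr=[
    [0,0,0.015],
    [0,0,0.03],
    [0,0,0.03],
  ],
)

```text
clock: 6.72
eef_pos: [570.4, -33.3, 152.5]
tcp_rot: [0.123, 0.992, -0.0, 0.001]
wrist_force: [-1.7, -3.6, 5.3]
opening: 12.9
gripper_force: 61.1
```

```bash
python3 -c "
from h import *
st()
"
```

```text
t 6.72 p [570.4 -33.3 152.5] baryaw -0.2463 F [-1.7 -3.6  5.3] T [-0.604  0.175 -0.002] j6 0.143 op 12.9 gf 61.1
```

Emit:
apply_moves(
  xyz=[
    [0,0,0],
    [0,0,0],
    [0,0,0],
  ],
  dr=[
    [0,0,0.015],
    [0,0,0.03],
    [0,0,0.03],
  ],
)

```text
clock: 6.97
eef_pos: [570.4, -33.3, 152.5]
tcp_rot: [0.138, 0.99, -0.0, 0.001]
wrist_force: [-0.7, -3.7, 5.2]
opening: 12.5
gripper_force: 61.1
```

```bash
python3 -c "
from h import *
st()
"
```

```text
t 6.97 p [570.4 -33.3 152.5] baryaw -0.2764 F [-0.7 -3.7  5.2] T [-0.605  0.193 -0.018] j6 0.106 op 12.5 gf 61.1
```

Emit:
apply_moves(
  xyz=[
    [0,0,0],
    [0,0,0],
    [0,0,0],
  ],
  dr=[
    [0,0,0.02],
    [0,0,0.04],
    [0,0,0.04],
  ],
)

```text
clock: 7.22
eef_pos: [570.4, -33.4, 152.5]
tcp_rot: [0.158, 0.987, -0.0, 0.001]
wrist_force: [-1.2, -3.1, 5.4]
opening: 13.0
gripper_force: 61.1
```

```bash
python3 -c "
from h import *
st()
"
```

```text
t 7.22 p [570.4 -33.4 152.5] baryaw -0.3167 F [-1.2 -3.1  5.4] T [-0.661  0.231  0.002] j6 0.13 op 13.0 gf 61.1
```

Emit:
apply_moves(
  xyz=[
    [0,0,0],
    [0,0,0],
    [0,0,0],
  ],
  dr=[
    [0,0,0.02],
    [0,0,0.04],
    [0,0,0.04],
  ],
)

```text
clock: 7.47
eef_pos: [570.4, -33.4, 152.5]
tcp_rot: [0.177, 0.984, -0.0, 0.001]
wrist_force: [-0.4, -3.1, 4.7]
opening: 12.5
gripper_force: 61.1
```

```bash
python3 -c "
from h import *
st()
"
```

```text
t 7.47 p [570.4 -33.4 152.5] baryaw -0.3566 F [-0.4 -3.1  4.7] T [-0.641  0.222 -0.043] j6 0.142 op 12.5 gf 61.1
```

Emit:
apply_moves(
  xyz=[
    [0,0,0],
    [0,0,0],
    [0,0,0],
  ],
  dr=[
    [0,0,0.02],
    [0,0,0.04],
    [0,0,0.04],
  ],
)

```text
clock: 7.72
eef_pos: [570.4, -33.4, 152.5]
tcp_rot: [0.197, 0.98, -0.001, 0.001]
wrist_force: [-1.0, -3.0, 5.7]
opening: 12.9
gripper_force: 61.1
```

```bash
python3 -c "
from h import *
st()
"
```

```text
t 7.72 p [570.4 -33.4 152.5] baryaw -0.3966 F [-1.  -3.   5.7] T [-0.664  0.243 -0.05 ] j6 0.155 op 12.9 gf 61.1
```

Emit:
apply_moves(
  xyz=[
    [0,0,0],
    [0,0,0],
    [0,0,0],
    [0,0,0],
    [0,0,0],
  ],
  dr=[
    [0,0,0.03],
    [0,0,0.06],
    [0,0,0.09],
    [0,0,0.12],
    [0,0,0.12],
  ],
)

```text
clock: 8.13
eef_pos: [570.3, -33.4, 152.5]
tcp_rot: [0.256, 0.967, -0.001, 0.001]
wrist_force: [-0.9, -3.8, 5.1]
opening: 12.8
gripper_force: 61.1
```

```bash
python3 -c "
from h import *
st()
"
```

```text
t 8.13 p [570.3 -33.4 152.5] baryaw -0.5172 F [-0.9 -3.8  5.1] T [-0.704  0.283 -0.071] j6 0.187 op 12.8 gf 61.1
```

Emit:
apply_moves(
  xyz=[
    [0,0,0],
    [0,0,0],
    [0,0,0],
  ],
  dr=[
    [0,0,0.02],
    [0,0,0.04],
    [0,0,0.04],
  ],
)

```text
clock: 8.38
eef_pos: [570.3, -33.5, 152.5]
tcp_rot: [0.275, 0.961, -0.001, 0.001]
wrist_force: [-0.6, -4.0, 5.6]
opening: 12.7
gripper_force: 61.2
```

```bash
python3 -c "
from h import *
st()
"
```

```text
t 8.38 p [570.3 -33.5 152.5] baryaw -0.5571 F [-0.6 -4.   5.6] T [-0.702  0.302 -0.21 ] j6 -0.041 op 12.7 gf 61.2
```

Emit:
apply_moves(
  xyz=[
    [0,0,0],
    [0,0,0],
    [0,0,0],
  ],
  dr=[
    [0,0,0.02],
    [0,0,0.04],
    [0,0,0.04],
  ],
)

```text
clock: 8.63
eef_pos: [570.3, -33.5, 152.5]
tcp_rot: [0.294, 0.956, -0.0, 0.001]
wrist_force: [-0.2, -4.0, 6.3]
opening: 12.7
gripper_force: 61.2
```

```bash
python3 -c "
from h import *
st()
"
```

```text
t 8.63 p [570.3 -33.5 152.5] baryaw -0.5973 F [-0.2 -4.   6.3] T [-0.673  0.282 -0.32 ] j6 -0.142 op 12.7 gf 61.2
```

Emit:
apply_moves(
  xyz=[
    [0,0,0],
    [0,0,0],
    [0,0,0],
  ],
  dr=[
    [0,0,0.02],
    [0,0,0.03],
    [0,0,0.03],
  ],
)

```text
clock: 8.88
eef_pos: [570.3, -33.5, 152.5]
tcp_rot: [0.308, 0.951, -0.001, 0.001]
wrist_force: [-1.1, -4.0, 5.9]
opening: 12.9
gripper_force: 61.2
```

```bash
python3 -c "
from h import *
st()
"
```

```text
t 8.88 p [570.3 -33.5 152.5] baryaw -0.6266 F [-1.1 -4.   5.9] T [-0.69   0.296 -0.042] j6 -0.001 op 12.9 gf 61.2
```

Emit:
apply_moves(
  xyz=[
    [0,0,0],
    [0,0,0],
    [0,0,0],
  ],
  dr=[
    [0,0,0.01],
    [0,0,0.02],
    [0,0,0.02],
  ],
)

```text
clock: 9.13
eef_pos: [570.2, -33.5, 152.5]
tcp_rot: [0.318, 0.948, -0.001, 0.001]
wrist_force: [-2.4, -5.6, 6.2]
opening: 12.9
gripper_force: 61.1
```

```bash
python3 -c "
from h import *
st()
"
```

```text
t 9.13 p [570.2 -33.5 152.5] baryaw -0.6464 F [-2.4 -5.6  6.2] T [-0.759  0.269 -0.066] j6 0.051 op 12.9 gf 61.1
```

Emit:
apply_moves(
  xyz=[
    [0,0,0],
    [0,0,0],
    [0,0,0],
  ],
  dr=[
    [0,0,0.01],
    [0,0,0.02],
    [0,0,0.02],
  ],
)

```text
clock: 9.38
eef_pos: [570.2, -33.5, 152.5]
tcp_rot: [0.327, 0.945, -0.001, 0.001]
wrist_force: [-1.9, -4.6, 5.6]
opening: 12.8
gripper_force: 61.1
```

```bash
python3 -c "
from h import *
st()
"
```

```text
t 9.38 p [570.2 -33.5 152.5] baryaw -0.6664 F [-1.9 -4.6  5.6] T [-0.751  0.269 -0.086] j6 0.051 op 12.8 gf 61.1
```

Emit:
apply_moves(
  xyz=[
    [0,0,0],
    [0,0,0],
    [0,0,0],
  ],
  dr=[
    [0,0,0.01],
    [0,0,0.02],
    [0,0,0.02],
  ],
)

```text
clock: 9.63
eef_pos: [570.3, -33.5, 152.5]
tcp_rot: [0.336, 0.942, -0.001, 0.001]
wrist_force: [-1.7, -4.1, 6.8]
opening: 12.8
gripper_force: 61.1
```

```bash
python3 -c "
from h import *
st()
"
```

```text
t 9.63 p [570.3 -33.5 152.5] baryaw -0.6861 F [-1.7 -4.1  6.8] T [-0.766  0.292  0.134] j6 0.166 op 12.8 gf 61.1
```

Emit:
apply_moves(
  xyz=[
    [0,0,0],
    [0,0,0],
    [0,0,0],
  ],
  dr=[
    [0,0,0.01],
    [0,0,0.02],
    [0,0,0.02],
  ],
)

```text
clock: 9.88
eef_pos: [570.3, -33.6, 152.5]
tcp_rot: [0.346, 0.938, -0.001, 0.001]
wrist_force: [-2.1, -5.3, 5.8]
opening: 13.0
gripper_force: 61.2
```

```bash
python3 -c "
from h import *
st()
"
```

```text
t 9.88 p [570.3 -33.6 152.5] baryaw -0.7056 F [-2.1 -5.3  5.8] T [-0.872  0.294  0.369] j6 0.444 op 13.0 gf 61.2
```

Emit:
apply_moves(
  xyz=[
    [0,0,0],
    [0,0,0],
    [0,0,0],
    [0,0,0],
  ],
  dr=[
    [0,0,-0.02],
    [0,0,-0.04],
    [0,0,-0.055],
    [0,0,-0.055],
  ],
)

```text
clock: 10.22
eef_pos: [570.2, -33.5, 152.5]
tcp_rot: [0.319, 0.948, -0.001, 0.001]
wrist_force: [-1.5, -3.7, 7.1]
opening: 13.1
gripper_force: 61.1
```

```bash
python3 -c "
from h import *
st()
"
```

```text
t 10.22 p [570.2 -33.5 152.5] baryaw -0.6503 F [-1.5 -3.7  7.1] T [-0.822  0.328  0.04 ] j6 -0.097 op 13.1 gf 61.1
```

Emit:
apply_moves(
  xyz=[
    [0,0,0],
    [0,0,0],
    [0,0,0],
  ],
  dr=[
    [0,0,0],
    [0,0,0],
    [0,0,0],
  ],
  claw=45,
)

```text
clock: 10.47
eef_pos: [569.7, -32.3, 151.4]
tcp_rot: [0.319, 0.948, 0.0, -0.001]
wrist_force: [0.9, 0.6, 0.6]
opening: 44.7
gripper_force: 0.0
```

Emit:
apply_moves(
  xyz=[
    [0,0,-30],
    [0,0,-60],
    [0,0,-80],
    [0,0,-80],
    [0,0,-80],
  ],
  dr=[
    [0,0,0],
    [0,0,0],
    [0,0,0],
    [0,0,0],
    [0,0,0],
  ],
)

```text
clock: 10.88
eef_pos: [570.7, -32.6, 232.9]
tcp_rot: [0.319, 0.948, 0.0, 0.001]
wrist_force: [-0.8, -0.1, 0.4]
opening: 44.9
gripper_force: 0.0
```

```bash
python3 -c "
from h import *
st();s=sense();print(s['tcp_rot'])
for n in ['scene']:
    im=get_image(n);P=cloud(im);zz=P[...,2]
    for c in [(569.6,-33.4),(552.8,-182)]:
        m=(zz>100)&(zz<109)&(np.hypot(P[...,0]-c[0],P[...,1]-c[1])<30);q=P[m][:,:2]
        print(m.sum(),cv2.minAreaRect(q.astype(np.float32)))
"
```

```text
t 10.88 p [570.7 -32.6 232.9] baryaw -0.6504 F [-0.8 -0.1  0.4] T [0.048 0.004 0.006] j6 -0.0 op 44.9 gf 0.0
[3.19483059e-01 9.47591068e-01 4.38352277e-04 1.24553413e-03]
94 ((568.8261108398438, -34.132240295410156), (16.02812957763672, 46.55654525756836), 54.04655838012695)
132 ((552.2892456054688, -182.58624267578125), (15.01325511932373, 46.77402877807617), 89.19959259033203)
```

Emit:
apply_moves(
  xyz=[
    [-15.3,-25.9,0],
    [-30.6,-51.8,0],
    [-46,-77.6,0],
    [-61.3,-103.5,0],
    [-76.6,-129.4,0],
  ],
  dr=[
    [0,0,-0.11],
    [0,0,-0.22],
    [0,0,-0.33],
    [0,0,-0.44],
    [0,0,-0.55],
  ],
)

```text
clock: 11.35
eef_pos: [551.4, -182.8, 229.7]
tcp_rot: [0.047, 0.999, 0.001, -0.002]
wrist_force: [-0.3, 0.3, 0.5]
opening: 45.0
gripper_force: 0.0
```

Emit:
apply_moves(
  xyz=[
    [0,0,0],
    [0,0,10],
    [0,0,25],
    [0,0,40],
    [0,0,40],
  ],
  dr=[
    [0,0,-0.1],
    [0,0,-0.125],
    [0,0,-0.125],
    [0,0,-0.125],
    [0,0,-0.125],
  ],
)

```text
clock: 11.77
eef_pos: [550.2, -180.2, 186.8]
tcp_rot: [-0.012, 1.0, 0.002, -0.004]
wrist_force: [-0.7, 0.5, -0.5]
opening: 44.9
gripper_force: 0.0
```

```bash
python3 -c "
from h import *
st();s=sense();print(s['tcp_rot'])
"
```

```text
t 11.77 p [ 550.2 -180.2  186.8] baryaw 0.0234 F [-0.7  0.5 -0.5] T [-0.028  0.086  0.018] j6 -0.002 op 44.9 gf 0.0
[-0.0117152   0.99992247  0.00210876 -0.00365636]
```

Emit:
apply_moves(
  xyz=[
    [0,0,0],
    [0,0,0],
    [0,0,0],
  ],
  dr=[
    [0,0,0],
    [0,0,0],
    [0,0,0],
  ],
)

```text
clock: 12.02
eef_pos: [553.0, -181.8, 192.4]
tcp_rot: [-0.012, 1.0, -0.0, 0.0]
wrist_force: [-0.2, 0.1, -0.4]
opening: 45.2
gripper_force: 0.0
```

```bash
python3 -c "
from h import *
st();s=sense();print(s['tcp_rot'])
"
```

```text
t 12.02 p [ 553.  -181.8  192.4] baryaw 0.0245 F [-0.2  0.1 -0.4] T [ 0.016  0.001 -0.026] j6 0.007 op 45.2 gf 0.0
[-1.22410635e-02  9.99924997e-01 -7.26295290e-05  3.89088142e-04]
```

Emit:
apply_moves(
  xyz=[
    [0,0,15],
    [0,0,30],
    [0,0,39.5],
    [0,0,39.5],
    [0,0,39.5],
  ],
  dr=[
    [0,0,0],
    [0,0,0],
    [0,0,0],
    [0,0,0],
    [0,0,0],
  ],
)

```text
clock: 12.43
eef_pos: [552.5, -182.0, 152.4]
tcp_rot: [-0.012, 1.0, 0.0, -0.0]
wrist_force: [-0.3, -1.1, 0.3]
opening: 44.9
gripper_force: 0.0
```

Emit:
apply_moves(
  xyz=[
    [0,0,0],
    [0,0,0],
    [0,0,0],
    [0,0,0],
    [0,0,0],
  ],
  dr=[
    [0,0,0],
    [0,0,0],
    [0,0,0],
    [0,0,0],
    [0,0,0],
  ],
  claw=8,
)

```text
clock: 12.85
eef_pos: [553.1, -182.3, 153.5]
tcp_rot: [-0.012, 1.0, -0.0, 0.001]
wrist_force: [-0.2, 0.6, 6.1]
opening: 13.1
gripper_force: 60.1
```

```bash
python3 -c "
from h import *
st()
"
```

```text
t 12.85 p [ 553.1 -182.3  153.5] baryaw 0.0242 F [-0.2  0.6  6.1] T [ 0.219  0.196 -0.103] j6 -0.058 op 13.1 gf 60.1
```

Emit:
apply_moves(
  xyz=[
    [0,0,0],
    [0,0,0],
    [0,0,0],
    [0,0,0],
    [0,0,0],
  ],
  dr=[
    [0,0,-0.08],
    [0,0,-0.17],
    [0,0,-0.26],
    [0,0,-0.35],
    [0,0,-0.44],
  ],
)

```text
clock: 13.27
eef_pos: [553.1, -182.3, 153.6]
tcp_rot: [-0.232, 0.973, -0.0, 0.001]
wrist_force: [-0.7, 0.8, 6.7]
opening: 13.0
gripper_force: 60.2
```

Emit:
apply_moves(
  xyz=[
    [0,0,0],
    [0,0,0],
    [0,0,0],
  ],
  dr=[
    [0,0,-0.02],
    [0,0,-0.04],
    [0,0,-0.04],
  ],
)

```text
clock: 13.52
eef_pos: [553.1, -182.3, 153.5]
tcp_rot: [-0.25, 0.968, -0.0, 0.001]
wrist_force: [-0.4, 1.0, 5.6]
opening: 13.0
gripper_force: 60.1
```

```bash
python3 -c "
from h import *
st()
"
```

```text
t 13.52 p [ 553.1 -182.3  153.5] baryaw 0.5051 F [-0.4  1.   5.6] T [0.262 0.194 0.036] j6 -0.184 op 13.0 gf 60.1
```

Emit:
apply_moves(
  xyz=[
    [0,0,0],
    [0,0,0],
    [0,0,0],
  ],
  dr=[
    [0,0,-0.02],
    [0,0,-0.04],
    [0,0,-0.04],
  ],
)

```text
clock: 13.77
eef_pos: [553.1, -182.3, 153.5]
tcp_rot: [-0.269, 0.963, -0.0, 0.001]
wrist_force: [-0.1, 1.5, 6.1]
opening: 13.0
gripper_force: 60.2
```

```bash
python3 -c "
from h import *
st()
"
```

```text
t 13.77 p [ 553.1 -182.3  153.5] baryaw 0.5451 F [-0.1  1.5  6.1] T [ 0.222  0.196 -0.008] j6 -0.171 op 13.0 gf 60.2
```

Emit:
apply_moves(
  xyz=[
    [0,0,0],
    [0,0,0],
    [0,0,0],
  ],
  dr=[
    [0,0,-0.02],
    [0,0,-0.04],
    [0,0,-0.04],
  ],
)

```text
clock: 14.02
eef_pos: [553.1, -182.3, 153.5]
tcp_rot: [-0.288, 0.957, -0.001, 0.001]
wrist_force: [-0.5, 1.0, 6.6]
opening: 12.6
gripper_force: 60.2
```

```bash
python3 -c "
from h import *
st()
"
```

```text
t 14.02 p [ 553.1 -182.3  153.5] baryaw 0.5853 F [-0.5  1.   6.6] T [0.244 0.164 0.056] j6 -0.103 op 12.6 gf 60.2
```

Emit:
apply_moves(
  xyz=[
    [0,0,0],
    [0,0,0],
    [0,0,0],
  ],
  dr=[
    [0,0,-0.02],
    [0,0,-0.04],
    [0,0,-0.04],
  ],
)

```text
clock: 14.27
eef_pos: [553.1, -182.3, 153.6]
tcp_rot: [-0.308, 0.951, -0.001, 0.001]
wrist_force: [-0.8, 0.9, 6.0]
opening: 13.0
gripper_force: 60.2
```

```bash
python3 -c "
from h import *
st()
"
```

```text
t 14.27 p [ 553.1 -182.3  153.6] baryaw 0.6255 F [-0.8  0.9  6. ] T [0.182 0.205 0.231] j6 0.045 op 13.0 gf 60.2
```

Emit:
apply_moves(
  xyz=[
    [0,0,0],
    [0,0,0],
    [0,0,0],
  ],
  dr=[
    [0,0,-0.02],
    [0,0,-0.04],
    [0,0,-0.04],
  ],
)

```text
clock: 14.52
eef_pos: [553.1, -182.3, 153.5]
tcp_rot: [-0.327, 0.945, -0.001, 0.001]
wrist_force: [0.2, 0.3, 6.9]
opening: 13.2
gripper_force: 60.2
```

```bash
python3 -c "
from h import *
st()
"
```

```text
t 14.52 p [ 553.1 -182.3  153.5] baryaw 0.6657 F [0.2 0.3 6.9] T [0.183 0.185 0.325] j6 0.145 op 13.2 gf 60.2
```

Emit:
apply_moves(
  xyz=[
    [0,0,0],
    [0,0,0],
    [0,0,0],
  ],
  dr=[
    [0,0,-0.01],
    [0,0,-0.02],
    [0,0,-0.02],
  ],
)

```text
clock: 14.77
eef_pos: [553.1, -182.3, 153.6]
tcp_rot: [-0.336, 0.942, -0.001, 0.001]
wrist_force: [-0.6, 0.5, 5.9]
opening: 13.0
gripper_force: 60.2
```

```bash
python3 -c "
from h import *
st()
"
```

```text
t 14.77 p [ 553.1 -182.3  153.6] baryaw 0.6851 F [-0.6  0.5  5.9] T [0.27  0.22  0.171] j6 0.105 op 13.0 gf 60.2
```

Emit:
apply_moves(
  xyz=[
    [0,0,0],
    [0,0,0],
    [0,0,0],
  ],
  dr=[
    [0,0,-0.01],
    [0,0,-0.02],
    [0,0,-0.02],
  ],
)

```text
clock: 15.02
eef_pos: [553.1, -182.3, 153.6]
tcp_rot: [-0.345, 0.939, -0.001, 0.001]
wrist_force: [-0.2, 1.5, 5.5]
opening: 13.0
gripper_force: 60.2
```

```bash
python3 -c "
from h import *
st()
"
```

```text
t 15.02 p [ 553.1 -182.3  153.6] baryaw 0.7047 F [-0.2  1.5  5.5] T [0.234 0.257 0.07 ] j6 -0.047 op 13.0 gf 60.2
```

Emit:
apply_moves(
  xyz=[
    [0,0,0],
    [0,0,0],
    [0,0,0],
  ],
  dr=[
    [0,0,-0.01],
    [0,0,-0.02],
    [0,0,-0.02],
  ],
)

```text
clock: 15.27
eef_pos: [553.1, -182.3, 153.5]
tcp_rot: [-0.355, 0.935, -0.001, 0.001]
wrist_force: [-0.5, 1.2, 6.2]
opening: 12.8
gripper_force: 60.2
```

```bash
python3 -c "
from h import *
st()
"
```

```text
t 15.27 p [ 553.1 -182.3  153.5] baryaw 0.7248 F [-0.5  1.2  6.2] T [0.298 0.188 0.075] j6 -0.048 op 12.8 gf 60.2
```

Emit:
apply_moves(
  xyz=[
    [0,0,0],
    [0,0,0],
    [0,0,0],
  ],
  dr=[
    [0,0,-0.01],
    [0,0,-0.02],
    [0,0,-0.02],
  ],
)

```text
clock: 15.52
eef_pos: [553.1, -182.2, 153.5]
tcp_rot: [-0.364, 0.931, -0.0, 0.001]
wrist_force: [-0.7, 0.3, 6.3]
opening: 13.0
gripper_force: 60.2
```

```bash
python3 -c "
from h import *
st()
"
```

```text
t 15.52 p [ 553.1 -182.2  153.5] baryaw 0.7447 F [-0.7  0.3  6.3] T [0.285 0.172 0.042] j6 -0.074 op 13.0 gf 60.2
```

Emit:
apply_moves(
  xyz=[
    [0,0,0],
    [0,0,0],
    [0,0,0],
  ],
  dr=[
    [0,0,-0.01],
    [0,0,-0.015],
    [0,0,-0.015],
  ],
)

```text
clock: 15.77
eef_pos: [553.1, -182.2, 153.5]
tcp_rot: [-0.371, 0.929, -0.0, 0.001]
wrist_force: [-0.4, 1.6, 6.5]
opening: 12.9
gripper_force: 60.2
```

```bash
python3 -c "
from h import *
st()
"
```

```text
t 15.77 p [ 553.1 -182.2  153.5] baryaw 0.7591 F [-0.4  1.6  6.5] T [ 0.311  0.15  -0.187] j6 -0.185 op 12.9 gf 60.2
```

Emit:
apply_moves(
  xyz=[
    [0,0,0],
    [0,0,0],
    [0,0,0],
    [0,0,0],
  ],
  dr=[
    [0,0,0.02],
    [0,0,0.037],
    [0,0,0.037],
    [0,0,0.037],
  ],
)

```text
clock: 16.1
eef_pos: [553.1, -182.3, 153.5]
tcp_rot: [-0.353, 0.936, -0.0, 0.001]
wrist_force: [-1.4, 1.1, 5.3]
opening: 12.9
gripper_force: 60.2
```

```bash
python3 -c "
from h import *
st()
"
```

```text
t 16.1 p [ 553.1 -182.3  153.5] baryaw 0.7222 F [-1.4  1.1  5.3] T [0.278 0.222 0.044] j6 -0.018 op 12.9 gf 60.2
```

Emit:
apply_moves(
  xyz=[
    [0,0,0],
    [0,0,0],
    [0,0,0],
  ],
  dr=[
    [0,0,0],
    [0,0,0],
    [0,0,0],
  ],
  claw=45,
)

```text
clock: 16.35
eef_pos: [552.5, -182.2, 152.2]
tcp_rot: [-0.353, 0.936, 0.0, -0.0]
wrist_force: [-0.4, 0.1, -0.3]
opening: 44.6
gripper_force: 0.0
```

Emit:
apply_moves(
  xyz=[
    [0,0,-30],
    [0,0,-60],
    [0,0,-80],
    [0,0,-80],
    [0,0,-80],
  ],
  dr=[
    [0,0,0],
    [0,0,0],
    [0,0,0],
    [0,0,0],
    [0,0,0],
  ],
)

```text
clock: 16.77
eef_pos: [553.3, -182.5, 233.5]
tcp_rot: [-0.353, 0.936, -0.001, 0.001]
wrist_force: [-0.7, 0.4, -0.2]
opening: 45.0
gripper_force: 0.0
```

Emit:
apply_moves(
  xyz=[
    [5,18,0],
    [11,36,0],
    [16,54,0],
    [22,72.7,0],
    [22,72.7,0],
  ],
  dr=[
    [0,0,-0.12],
    [0,0,-0.24],
    [0,0,-0.36],
    [0,0,-0.48],
    [0,0,-0.6],
  ],
  claw=0,
)

```text
clock: 17.18
eef_pos: [484.0, -139.8, 230.3]
tcp_rot: [-0.617, 0.787, 0.003, -0.001]
wrist_force: [-1.1, 0.8, 0.3]
opening: 0.2
gripper_force: 0.0
```

Emit:
apply_moves(
  xyz=[
    [0,0,0],
    [0,0,0],
    [0,0,0],
    [0,0,0],
    [0,0,0],
  ],
  dr=[
    [0,0,-0.1],
    [0,0,-0.137],
    [0,0,-0.137],
    [0,0,-0.137],
    [0,0,-0.137],
  ],
)

```text
clock: 17.6
eef_pos: [487.6, -142.0, 231.4]
tcp_rot: [-0.666, 0.746, 0.001, -0.0]
wrist_force: [-0.6, -0.0, 0.1]
opening: 0.1
gripper_force: 0.0
```

```bash
python3 -c "
from h import *
st();s=sense();print(s['tcp_rot'])
im=get_image('wrist');save(im,'w2.png');P=cloud(im,s);zz=P[...,2]
for c in [(569.6,-33.4),(552.8,-182)]:
    m=(zz>100)&(zz<109)&(np.hypot(P[...,0]-c[0],P[...,1]-c[1])<30)
    if m.sum()>20: print(m.sum(),cv2.minAreaRect(P[m][:,:2].astype(np.float32)))
m=(zz>111)&(zz<118)&(np.hypot(P[...,0]-493,P[...,1]+100)<30)
if m.sum()>20: print(m.sum(),cv2.minAreaRect(P[m][:,:2].astype(np.float32)))
"
```

```text
t 17.6 p [ 487.6 -142.   231.4] baryaw 1.458 F [-0.6 -0.   0.1] T [0.002 0.021 0.027] j6 0.001 op 0.1 gf 0.0
[-6.66133360e-01  7.45832155e-01  8.03296150e-04 -3.12643520e-04]
118 ((583.0908813476562, -48.30786895751953), (12.736011505126953, 6.354836463928223), 20.278100967407227)
1664 ((552.8810424804688, -182.2484893798828), (46.51190948486328, 14.124878883361816), 41.28729248046875)
```

View pics/w2.png

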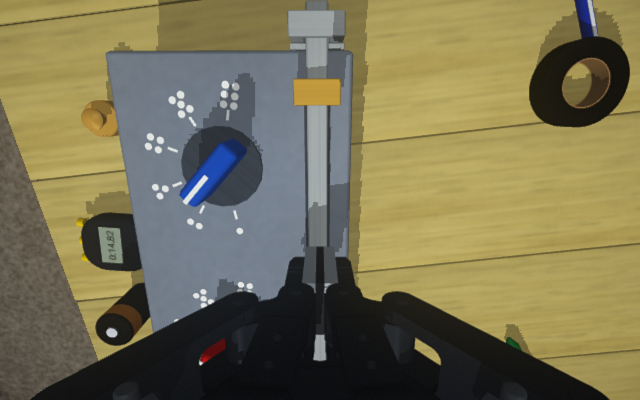

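Emit:
apply_moves(
  xyz=[
    [0,0,25],
    [0,0,50],
    [0,0,70],
    [0,0,70],
    [0,0,70],
  ],
  dr=[
    [0,0,0],
    [0,0,0],
    [0,0,0],
    [0,0,0],
    [0,0,0],
  ],
)

```text
clock: 18.07
eef_pos: [487.2, -141.8, 161.5]
tcp_rot: [-0.666, 0.746, 0.001, -0.001]
wrist_force: [0.1, 0.1, -0.1]
opening: 0.4
gripper_force: 0.0
```

Emit:
apply_moves(
  xyz=[
    [-8,0,0],
    [-16,0,0],
    [-20,0,0],
    [-20,0,0],
    [-20,0,0],
  ],
  dr=[
    [0,0,0],
    [0,0,0],
    [0,0,0],
    [0,0,0],
    [0,0,0],
  ],
)

```text
clock: 18.48
eef_pos: [490.7, -121.8, 163.2]
tcp_rot: [-0.667, 0.745, -0.001, 0.0]
wrist_force: [0.5, -0.7, 0.8]
opening: 0.0
gripper_force: 0.0
```

```bash
python3 -c "
from h import *
st()
"
```

```text
t 18.48 p [ 490.7 -121.8  163.2] baryaw 1.4604 F [ 0.5 -0.7  0.8] T [-0.03   0.011  0.004] j6 0.019 op 0.0 gf 0.0
```

Emit:
apply_moves(
  xyz=[
    [-1,0,0],
    [-2,0,0],
    [-3,0,0],
    [-3,0,0],
  ],
  dr=[
    [0,0,0],
    [0,0,0],
    [0,0,0],
    [0,0,0],
  ],
)

```text
clock: 18.82
eef_pos: [490.6, -119.2, 162.4]
tcp_rot: [-0.667, 0.745, 0.0, 0.0]
wrist_force: [-0.5, -0.6, 0.8]
opening: 0.4
gripper_force: 0.0
```

```bash
python3 -c "
from h import *
st()
"
```

```text
t 18.82 p [ 490.6 -119.2  162.4] baryaw 1.4591 F [-0.5 -0.6  0.8] T [-0.03  -0.041  0.021] j6 0.019 op 0.4 gf 0.0
```

Emit:
apply_moves(
  xyz=[
    [-0.5,0,0],
    [-1,0,0],
    [-1.5,0,0],
    [-1.5,0,0],
  ],
  dr=[
    [0,0,0],
    [0,0,0],
    [0,0,0],
    [0,0,0],
  ],
)

```text
clock: 19.15
eef_pos: [490.7, -117.8, 162.4]
tcp_rot: [-0.667, 0.745, 0.0, 0.0]
wrist_force: [-0.6, 0.5, 0.7]
opening: 0.2
gripper_force: 0.0
```

Emit:
apply_moves(
  xyz=[
    [-0.5,0,0],
    [-1,0,0],
    [-1.5,0,0],
    [-1.5,0,0],
  ],
  dr=[
    [0,0,0],
    [0,0,0],
    [0,0,0],
    [0,0,0],
  ],
)

```text
clock: 19.48
eef_pos: [490.9, -116.5, 162.4]
tcp_rot: [-0.667, 0.745, -0.0, -0.0]
wrist_force: [0.1, -1.7, -0.8]
opening: -0.1
gripper_force: 1.0
```

Emit:
apply_moves(
  xyz=[
    [-0.5,0,0],
    [-1,0,0],
    [-1.5,0,0],
    [-1.5,0,0],
  ],
  dr=[
    [0,0,0],
    [0,0,0],
    [0,0,0],
    [0,0,0],
  ],
)

```text
clock: 19.82
eef_pos: [491.1, -114.8, 162.4]
tcp_rot: [-0.667, 0.745, -0.0, 0.0]
wrist_force: [-0.9, -1.9, -1.3]
opening: 0.1
gripper_force: 1.0
```

```bash
python3 -c "
from h import *
st()
"
```

```text
t 19.82 p [ 491.1 -114.8  162.4] baryaw 1.4592 F [-0.9 -1.9 -1.3] T [-0.365  0.08   0.036] j6 0.014 op 0.1 gf 1.0
```

Emit:
apply_moves(
  xyz=[
    [-0.5,0,0],
    [-1,0,0],
    [-1,0,0],
  ],
  dr=[
    [0,0,0],
    [0,0,0],
    [0,0,0],
  ],
)

```text
clock: 20.07
eef_pos: [491.2, -113.7, 162.4]
tcp_rot: [-0.667, 0.745, 0.0, 0.0]
wrist_force: [0.2, -1.6, -0.8]
opening: 0.2
gripper_force: 0.9
```

Emit:
apply_moves(
  xyz=[
    [-0.5,0,0],
    [-1,0,0],
    [-1,0,0],
  ],
  dr=[
    [0,0,0],
    [0,0,0],
    [0,0,0],
  ],
)

```text
clock: 20.32
eef_pos: [491.3, -112.7, 162.4]
tcp_rot: [-0.667, 0.745, 0.0, 0.0]
wrist_force: [0.2, -1.8, -1.1]
opening: 0.2
gripper_force: 0.9
```

```bash
python3 -c "
from h import *
st()
"
```

```text
t 20.32 p [ 491.3 -112.7  162.4] baryaw 1.4593 F [ 0.2 -1.8 -1.1] T [-0.359  0.082 -0.003] j6 0.012 op 0.2 gf 0.9
```

Emit:
apply_moves(
  xyz=[
    [-0.5,0,0],
    [-1,0,0],
    [-1.5,0,0],
    [-2,0,0],
    [-2,0,0],
  ],
  dr=[
    [0,0,0],
    [0,0,0],
    [0,0,0],
    [0,0,0],
    [0,0,0],
  ],
)

```text
clock: 20.73
eef_pos: [491.6, -110.7, 162.4]
tcp_rot: [-0.667, 0.745, 0.0, 0.0]
wrist_force: [-0.2, -1.2, -0.6]
opening: 0.2
gripper_force: 0.9
```

Emit:
apply_moves(
  xyz=[
    [-0.5,0,0],
    [-1,0,0],
    [-2,0,0],
    [-3,0,0],
    [-4,0,0],
  ],
  dr=[
    [0,0,0],
    [0,0,0],
    [0,0,0],
    [0,0,0],
    [0,0,0],
  ],
)

```text
clock: 21.15
eef_pos: [492.0, -106.8, 162.4]
tcp_rot: [-0.667, 0.745, 0.0, 0.0]
wrist_force: [0.1, -2.2, -0.9]
opening: -0.0
gripper_force: 1.1
```

Unlocked; the bolt is moving freely at about 2 N.

Emit:
apply_moves(
  xyz=[
    [-1,0,0],
    [-2,0,0],
    [-3,0,0],
    [-4,0,0],
    [-5,0,0],
  ],
  dr=[
    [0,0,0],
    [0,0,0],
    [0,0,0],
    [0,0,0],
    [0,0,0],
  ],
)

```text
clock: 21.57
eef_pos: [492.5, -101.8, 162.4]
tcp_rot: [-0.667, 0.745, 0.0, 0.0]
wrist_force: [-0.3, -2.6, -1.4]
opening: -0.2
gripper_force: 1.1
```

Emit:
apply_moves(
  xyz=[
    [-1,0,0],
    [-2,0,0],
    [-3,0,0],
    [-4,0,0],
    [-5,0,0],
  ],
  dr=[
    [0,0,0],
    [0,0,0],
    [0,0,0],
    [0,0,0],
    [0,0,0],
  ],
)

```text
clock: 21.98
eef_pos: [493.1, -96.8, 162.4]
tcp_rot: [-0.667, 0.745, 0.0, 0.0]
wrist_force: [-0.1, -2.7, -1.6]
opening: 0.1
gripper_force: 1.1
```

Emit:
apply_moves(
  xyz=[
    [-1,0,0],
    [-2,0,0],
    [-3,0,0],
    [-4,0,0],
    [-5,0,0],
  ],
  dr=[
    [0,0,0],
    [0,0,0],
    [0,0,0],
    [0,0,0],
    [0,0,0],
  ],
)

```text
clock: 22.4
eef_pos: [493.6, -91.9, 162.4]
tcp_rot: [-0.667, 0.745, 0.0, 0.0]
wrist_force: [0.6, -2.6, -1.6]
opening: -0.2
gripper_force: 1.1
```

```bash
python3 -c "
from h import *
st()
"
```

```text
t 22.4 p [493.6 -91.9 162.4] baryaw 1.4592 F [ 0.6 -2.6 -1.6] T [-0.424  0.046 -0.045] j6 -0.022 op -0.2 gf 1.1
```

Emit:
apply_moves(
  xyz=[
    [-0.5,0,0],
    [-1,0,0],
    [-1.5,0,0],
    [-2,0,0],
    [-2.5,0,0],
  ],
  dr=[
    [0,0,0],
    [0,0,0],
    [0,0,0],
    [0,0,0],
    [0,0,0],
  ],
)

```text
clock: 22.82
eef_pos: [493.9, -89.4, 162.4]
tcp_rot: [-0.667, 0.745, 0.0, 0.0]
wrist_force: [-0.2, -2.2, -1.3]
opening: 0.1
gripper_force: 1.0
```

Emit:
apply_moves(
  xyz=[
    [-0.5,0,0],
    [-1,0,0],
    [-1,0,0],
  ],
  dr=[
    [0,0,0],
    [0,0,0],
    [0,0,0],
  ],
)

```text
clock: 23.07
eef_pos: [494.1, -88.4, 162.4]
tcp_rot: [-0.667, 0.745, 0.0, 0.0]
wrist_force: [-0.2, -2.0, -2.2]
opening: 0.3
gripper_force: 0.9
```

```bash
python3 -c "
from h import *
st()
"
```

```text
t 23.07 p [494.1 -88.4 162.4] baryaw 1.4593 F [-0.2 -2.  -2.2] T [-0.322  0.032  0.012] j6 0.012 op 0.3 gf 0.9
```

Emit:
apply_moves(
  xyz=[
    [-0.4,0,0],
    [-0.8,0,0],
    [-0.8,0,0],
  ],
  dr=[
    [0,0,0],
    [0,0,0],
    [0,0,0],
  ],
)

```text
clock: 23.32
eef_pos: [494.1, -87.6, 162.4]
tcp_rot: [-0.667, 0.745, 0.0, 0.0]
wrist_force: [0.0, -0.9, -0.8]
opening: -0.1
gripper_force: 0.9
```

Emit:
apply_moves(
  xyz=[
    [-0.4,0,0],
    [-0.6,0,0],
    [-0.6,0,0],
  ],
  dr=[
    [0,0,0],
    [0,0,0],
    [0,0,0],
  ],
)

```text
clock: 23.57
eef_pos: [494.2, -87.2, 162.4]
tcp_rot: [-0.667, 0.745, -0.0, -0.0]
wrist_force: [0.1, -2.8, -0.4]
opening: -0.1
gripper_force: 1.4
```

```bash
python3 -c "
from h import *
st()
"
```

```text
t 23.57 p [494.2 -87.2 162.4] baryaw 1.4591 F [ 0.1 -2.8 -0.4] T [-0.556  0.124 -0.007] j6 0.01 op -0.1 gf 1.4
```

Emit:
apply_moves(
  xyz=[
    [-0.2,0,0],
    [-0.4,0,0],
    [-0.4,0,0],
  ],
  dr=[
    [0,0,0],
    [0,0,0],
    [0,0,0],
  ],
)

```text
clock: 23.82
eef_pos: [494.2, -87.1, 162.4]
tcp_rot: [-0.666, 0.746, -0.0, -0.0]
wrist_force: [-1.0, -4.8, -1.5]
opening: -0.1
gripper_force: 2.5
```

```bash
python3 -c "
from h import *
st()
"
```

```text
t 23.82 p [494.2 -87.1 162.4] baryaw 1.4588 F [-1.  -4.8 -1.5] T [-0.951  0.214 -0.019] j6 0.013 op -0.1 gf 2.5
```

Emit:
apply_moves(
  xyz=[
    [3,0,0],
    [8,0,0],
    [15,0,0],
    [15,0,0],
    [15,0,-10],
  ],
  dr=[
    [0,0,0],
    [0,0,0],
    [0,0,0],
    [0,0,0],
    [0,0,0],
  ],
)

```text
clock: 24.23
eef_pos: [491.5, -101.6, 171.1]
tcp_rot: [-0.666, 0.746, 0.002, -0.0]
wrist_force: [-0.4, -0.0, -0.3]
opening: 0.2
gripper_force: 0.0
```

Emit:
apply_moves(
  xyz=[
    [10,0,-35],
    [20,0,-70],
    [30,0,-105],
    [30,0,-120],
    [30,0,-120],
  ],
  dr=[
    [0,0,0],
    [0,0,0],
    [0,0,0],
    [0,0,0],
    [0,0,0],
  ],
)

```text
clock: 24.65
eef_pos: [491.0, -132.5, 297.8]
tcp_rot: [-0.666, 0.746, -0.004, 0.002]
wrist_force: [1.4, -0.4, -0.7]
opening: -0.2
gripper_force: 0.0
```

```bash
python3 - <<'E'
from h import *
st()
im=get_image('scene');P=cloud(im);zz=P[...,2]
for n,c,lo,hi in [('red',(569.6,-33.4),100,109),('blue',(552.8,-182),100,109),('tab',(496,-71),110,120)]:
    m=(zz>lo)&(zz<hi)&(np.hypot(P[...,0]-c[0],P[...,1]-c[1])<32)
    if m.sum()>10: print(n,m.sum(),cv2.minAreaRect(P[m][:,:2].astype(np.float32)))
for q in ['weight','watch','cell']:
    print(q,[(round(d['score'],2),c2w(im,d['position']).round(1)) for d in place_of(im,q)[:1]])
cv2.imwrite('pics/s3.png',cv2.cvtColor(cv2.resize(im['image'][180:320,200:440],None,fx=3,fy=3),cv2.COLOR_RGB2BGR))
E
```

```text
t 24.65 p [ 491.  -132.5  297.8] baryaw 1.4584 F [ 1.4 -0.4 -0.7] T [-0.024 -0.003 -0.02 ] j6 -0.024 op -0.2 gf 0.0
red 91 ((567.6134643554688, -35.67524719238281), (16.69453239440918, 46.276432037353516), 52.94229507446289)
blue 118 ((552.6974487304688, -182.80734252929688), (45.534339904785156, 13.366169929504395), 42.053279876708984)
tab 64 ((496.91583251953125, -71.72350311279297), (12.85762882232666, 29.206626892089844), 81.47313690185547)
weight [(0.61, array([ 6.576e+02, -2.255e+02, -5.000e-01]))]
watch [(0.76, array([ 685.8, -111.5,    1.4]))]
cell [(0.71, array([680. , -44.7,   3.4]))]
```

View pics/s3.png

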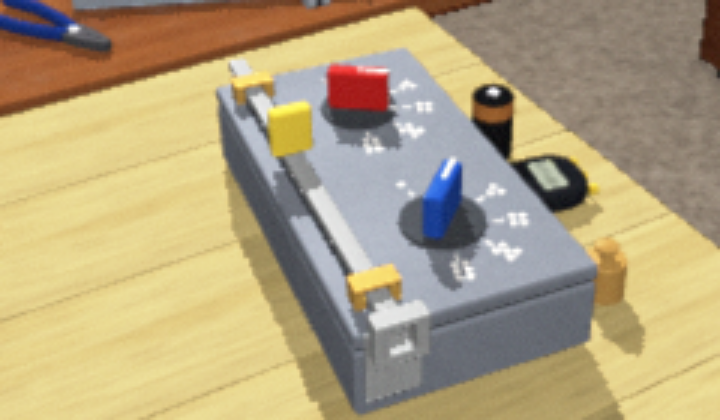

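Emit:
apply_moves(
  xyz=[
    [0,0,0],
    [0,0,0],
    [0,0,0],
  ],
  dr=[
    [0,0,0],
    [0,0,0],
    [0,0,0],
  ],
)

```text
clock: 25.1
eef_pos: [488.8, -131.0, 291.4]
tcp_rot: [-0.667, 0.745, 0.001, -0.0]
wrist_force: [0.5, -0.2, 0.2]
opening: 0.3
gripper_force: 0.0
```

```bash
python3 -c "
from station import *
print(job_done())"
```

```text
the job is handed in; nothing more can be done
None
```

The job is handed in at about 25 s: both knobs sit in the notches I felt (red near 2.29 rad, blue near 0.92 rad), the bolt slid about 29 to 30 mm out of its keeper to its stop with under about 5 N on the arm, the gripper is clear, and the things behind the box show no movement beyond measuring error; no verdict was returned.

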